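# Sort the plug tubes by length

### The job

Two bright steel plug tubes, one long and one short, stand loose on the bench. Sort them into the blue trays: stand each upright on the floor of the tray whose fixed, red-plugged sample tube has the same length, and let go of it.

Things in the scene. Friction and masses are not known exactly. Their poses are not given: they have to be found in the camera images.
- long_tube_mid (a point): Long loose tube: bright steel, open at both ends, 32 mm outside diameter, 90 mm long, about 150 g, upright on the bench. The point is its centre, 45 mm above its foot; z runs along the tube. Its look-alike, the short tube, differs only in length (and a 42 mm brass bush of this diameter is not wanted).
- short_tube_mid (a point): Short loose tube: bright steel, open at both ends, 32 mm outside diameter, 60 mm long, about 100 g, upright on the bench. The point is its centre, 30 mm above its foot; z runs along the tube. Its look-alike, the long tube, differs only in length (and a 42 mm brass bush of this diameter is not wanted).
- long_rack_row (a point): Row for long tubes: fixed blue open tray, 220 (its x) x 64 (its y) x 14 mm, walls and floor 4 mm; the other tray looks the same. The 90 mm sample tube fixed in it (red plug 3 mm proud) shows the length that belongs here; its centre is 115 mm from this point along +x. The point: on the tray's floor, 4 mm above the bench, on the centre line, mid free stretch; z up.
- short_rack_row (a point): Row for short tubes: fixed blue open tray, 220 (its x) x 64 (its y) x 14 mm, walls and floor 4 mm; the other tray looks the same. The 60 mm sample tube fixed in it (red plug 3 mm proud) shows the length that belongs here; its centre is 115 mm from this point along +x. The point: on the tray's floor, 4 mm above the bench, on the centre line, mid free stretch; z up.
Mind the look-alikes: they are no part of the job. Leave any purple look-alike of the part that bears short_rack_row alone.

How it is judged:
At the end, for the whole second after the job is handed in: Each steel tube stands upright (within 10 degrees) on the floor of the tray whose sample has its length, anywhere along the free stretch (centre within 17 mm of the centre line and 90 mm of the row's point, height within 6 mm), released and at rest (x of long_tube_mid in the frame of long_rack_row between -0.09 and 0.09 m and y of long_tube_mid in the frame of long_rack_row between -0.017 and 0.017 m and z of long_tube_mid in the frame of long_rack_row between 0.039 and 0.051 m and angle between each of long_tube_mid, short_tube_mid's own z axis and vertical below 0.17 rad and x of short_tube_mid in the frame of short_rack_row between -0.09 and 0.09 m and y of short_tube_mid in the frame of short_rack_row between -0.017 and 0.017 m and z of short_tube_mid in the frame of short_rack_row between 0.024 and 0.036 m and linear speed of each of long_tube, short_tube below 0.02 m/s); the robot touches nothing.
It also fails if it takes over 56 s, if anything falls off the work surface, if the arm or the gripper's body presses on something with over 40 N, if the wrist force passes 120 N, or if a joint passes its speed limit or range.

### The arm

A 6-joint arm with a two-finger parallel gripper is mounted at the origin on the work surface. World frame = base frame: x ahead of the robot, y to its left, z up, the work surface at z = 0. Lengths are in m, angles in rad, forces in N, time in s.
With the tool pointing down it reaches from about 0.35 to 0.775 m from the base axis. Payload 5.5 kg.
Tool frame: the origin (TCP) lies at the very end of the fingers, on their centre line; the grasp point (between the pads) lies 19 mm behind it; z points along the fingers, x is the direction in which the jaws open and shut, and the axes are right-handed (so a half turn about z gives the same grasp; the last joint's range is limited). The gripper opens to 85 mm and grips with 20 to 120 N. Pads are 22 mm wide; open, the fingers measure 114 mm over their backs; the gripper's body (76 mm by 85 mm) begins 54 mm behind the grasp point. The pads swing forward as they close: fully open they stand 13 mm farther back than shut.
Start: joints at [1.101, 0.313, 0.046, 1.304, 0, 1.431], TCP at [0.186, 0.544, 0.231] pointing down, gripper open.
Joint ranges: [-2.76, 2.76], [-0.86, 1.69], [-1.03, 1.26], [-2.2, 2.34], [-1.47, 1.5], [-3.14, 3.14]. Speed limits (rad/s): [2.57, 2.57, 3.14, 3.14, 3.14, 3.14].

### API

Orientations are given as a unit quaternion [w, x, y, z].
In Python, from workcell import monitor, eyes, ticket gives the robot as it stands.
- The arm moves only by the tool send_rows, never from a script. Its argument "targets" is a list of rows, each a list of 5 numbers: the shift along the world's x, y, z in m, then the turn about the world's z in degrees, then the closure in counts, from 0 (fully open) to 255 (shut). A call has 1 to 12 rows; each row shifts and turns the commanded pose from where the row before left it; what a row does not reach is not made up. A row lasts 1/10 s, in which the tool goes at most 50 mm and 8.59 degrees, less where a joint would pass 70% of its speed; a pose out of reach is approached as far as the arm can. A call is refused whole if a number of a shift passes 0.05 or a number of a turn 8.59, either way. A call with a gripper value outside its range is refused whole. The fingers move at their own pace and stop on an object; "newtons" is the grip in N (left out, the last holds). Time passes only in rows, so rows that do not move let the fingers close. It gives the time, the measured TCP pose, the force and the opening at its end, in the units of the state.
- monitor.get_state(): the state, without advancing time (a new reading comes with each control period).
- eyes.read_camera(name): name is "scene" or "top" or "wrist"; returns a dict with "img" (384x512x3 uint8, red, green, blue), "z_map" (384x512 float32, m along the optical axis (not along the pixel's ray), 0 where there is no reading), "camera_matrix" (3x3 intrinsics, pixels), "pose" (4x4, takes a point from camera to world coordinates); the wrist camera has in their place "T_tool_cam" (4x4, takes a point from camera to tool coordinates, whose origin is the TCP and whose axes are the tool frame's). Camera axes: x right, y down, z forward; pixel columns grow to the right and rows downward; lengths in m; the calibration is good to about 2 mm. The wrist camera is an equidistant fisheye: a pixel r from the principal point sees the ray r / f radians off the axis. A picture is of the moment at which its call begins: read the wrist's pose just before it.
- ticket.hand_in(): hands the job in, once; it reports no verdict.
Trained networks look in the newest picture that a camera, given by its name, has taken for a name from the list of things; names that differ only in an ending like _2 or _b are one class to them, and where a whole thing is asked for, a point or a joint stands for the part that bears it (a point fixed in the world has none). Each returns a list of dicts, best first, with "conf" (0 to 1); they miss things now and then, are a little off and sometimes report something else, mostly with a low value. They report only what shows in the picture. A call takes as long as a camera call. They do not tell look-alikes from the thing itself.
- eyes.spot_in(name, camera): "xyz" ([x, y, z] in m, in world coordinates, good to about 4 mm: the middle of the surface that is visible of it).
- eyes.tip_of(name, camera): "xyz" ([x, y, z] in m, in world coordinates, good to about 4 mm: a listed point, or the origin of a listed thing).
The state is a dict: "clock": time; "joint_pos": joint angles; "qvel": joint speeds; "tau": joint torques, N m; "tcp_pos": TCP position; "orientation": TCP orientation; "wrist_force": force on the tool from outside, world axes, zero at the start; "ft_torque": the same for the moment, N m; "finger_gap": finger opening in m.
Only numpy, scipy, OpenCV 4.12 (cv2) and the standard library are available. Lean on these libraries where they do the work, as an engineer would, in place of code of your own. Each camera call takes 0.05 s, during which the arm holds its last target.

## Working session

There is one attempt and no reset: what is moved stays moved. The work goes in short steps, Python scripts to look and compute and a tool call to move; the robot and the scene stay as the last step left them, time stands still between calls to the robot, and variables do not carry over. Pictures are saved under pics/ and viewed, and the job is handed in when it is done.

Besides the shell and the picture viewer there is one more tool, called after "Emit:" as name(argument=value, ...) on one line, values as JSON. send_rows: Moves the arm, as the interface text tells. Its arguments: {"type":"object","properties":{"targets":{"type":"array"},"newtons":{"type":"number"}},"required":["targets"]}

```bash
ls; mkdir -p pics; python3 - <<'E'
from workcell import monitor, eyes
import cv2,numpy as np
s=monitor.get_state();print(s['clock'],s['tcp_pos'],s['orientation'],s['finger_gap'])
for c in ['scene','top']:
    r=eyes.read_camera(c);cv2.imwrite(f'pics/{c}0.png',r['img'][:,:,::-1]);np.savez(f'{c}0.npz',**r)
    for n in ['long_tube_mid','short_tube_mid','long_rack_row','short_rack_row']:
        for k,f in (('tip',eyes.tip_of),('spot',eyes.spot_in)):
            print(c,n,k,[(np.round(d['xyz'],3).tolist(),round(d['conf'],2)) for d in f(n,c)])
E
```

```text
pics
0.0 [0.18598839 0.54354225 0.23040567] [ 4.21737348e-04  8.13587153e-01  5.81442252e-01 -8.21424085e-04] 0.0856352063057506
scene long_tube_mid tip []
scene long_tube_mid spot [([0.511, -0.036, 0.06], 0.93)]
scene short_tube_mid tip [([0.47, -0.155, 0.032], 0.74), ([0.5, -0.044, 0.049], 0.4)]
scene short_tube_mid spot [([0.478, -0.149, 0.039], 0.57)]
scene long_rack_row tip [([0.511, 0.131, 0.002], 0.73)]
scene long_rack_row spot [([0.568, 0.137, 0.003], 0.83)]
scene short_rack_row tip [([0.52, 0.265, 0.005], 0.81), ([0.235, 0.433, 0.001], 0.77)]
scene short_rack_row spot [([0.559, 0.264, -0.0], 0.97), ([0.279, 0.425, -0.001], 0.74)]
top long_tube_mid tip [([0.504, -0.037, 0.046], 0.49)]
top long_tube_mid spot [([0.5, -0.041, 0.057], 0.42)]
top short_tube_mid tip [([0.468, -0.157, 0.027], 0.44)]
top short_tube_mid spot [([0.469, -0.154, 0.038], 0.47)]
top long_rack_row tip []
top long_rack_row spot [([0.547, 0.132, 0.004], 0.93)]
top short_rack_row tip [([0.238, 0.44, 0.0], 0.88), ([0.522, 0.262, 0.002], 0.66)]
top short_rack_row spot [([0.261, 0.431, 0.001], 0.79), ([0.549, 0.262, 0.005], 0.64)]
```

View pics/scene0.png

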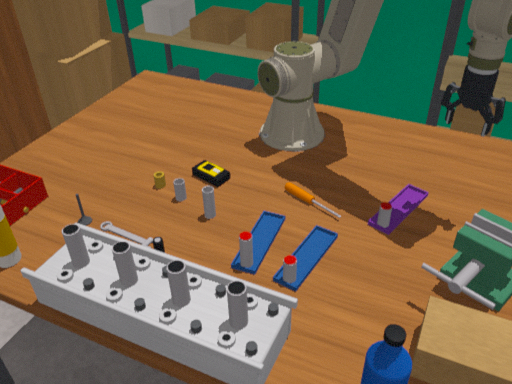

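View pics/top0.png

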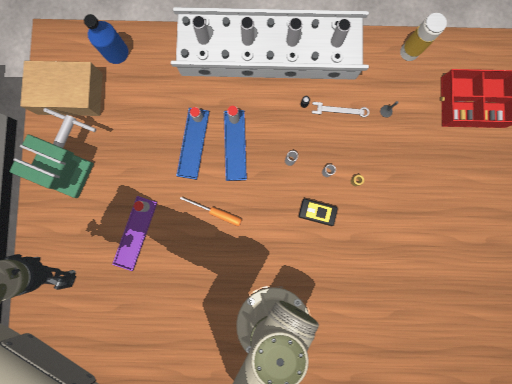

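Candidates in the top view are the steel tubes at (292,157) and (330,170), and the brass bush at (358,180), which I reject. In the scene view they are at (208,202), (180,189) and (159,180). The trays are blue with the long sample at (235,145), blue with the short sample at (193,143), and purple at (136,233), which I reject. Next I'll measure with depth and check close crops.

```bash
python3 - <<'E'
import cv2,numpy as np
def cloud(c):
    r=np.load(c+'0.npz');z=r['z_map'];K=r['camera_matrix'];T=r['pose']
    v,u=np.mgrid[:384,:512]
    P=np.stack([(u-K[0,2])/K[0,0]*z,(v-K[1,2])/K[1,1]*z,z],-1)@T[:3,:3].T+T[:3,3]
    P[z==0]=np.nan
    return r['img'],P,T
for c in ['top','scene']:
    img,P,T=cloud(c);print(c,'cam',T[:3,3].round(3))
    X,Y,Z=P[...,0],P[...,1],P[...,2]
    for n,x,y in (('long',.502,-.038),('short',.468,-.156)):
        m=(np.hypot(X-x,Y-y)<.035)&(Z>.012)
        q=P[m];zt=np.percentile(q[:,2],97)
        top=q[q[:,2]>zt-.008]
        print(n,m.sum(),'ztop',zt.round(4),'top c',(top.min(0)/2+top.max(0)/2).round(4),top.mean(0).round(4),len(top),np.ptp(top,axis=0).round(3))
    hsv=cv2.cvtColor(img,cv2.COLOR_RGB2HSV)
    b=((hsv[...,0]>100)&(hsv[...,0]<120)&(hsv[...,1]>120)&(hsv[...,2]>60)).astype(np.uint8)
    b=b&(np.nan_to_num(Z,nan=1)<.03)
    n,l,st,ce=cv2.connectedComponentsWithStats(b.astype(np.uint8))
    for i in range(1,n):
        if st[i,4]>150:
            q=P[l==i];rect=cv2.minAreaRect(q[:,:2].astype(np.float32))
            print('blue',ce[i].round(),st[i,4],rect, 'z',np.percentile(q[:,2],[5,50,95]).round(4))
    red=((hsv[...,0]<8)|(hsv[...,0]>172))&(hsv[...,1]>150)&(hsv[...,2]>80)&(Z>.03)&(Y>0)
    n,l,st,ce=cv2.connectedComponentsWithStats(red.astype(np.uint8))
    for i in range(1,n):
        if st[i,4]>15:
            q=P[l==i];print('red',ce[i].round(),np.median(q,axis=0).round(4),'zmax',np.percentile(q[:,2],95).round(4))
a=cv2.imread('pics/scene0.png')[150:300,130:360];b=cv2.imread('pics/top0.png')[95:195,160:380]
cv2.imwrite('pics/crop0.png',np.vstack([cv2.resize(a,(460,300),interpolation=2),cv2.resize(b,(460,209),interpolation=2)]))
E
```

```text
top cam [0.31  0.061 1.193]
long 111 ztop 0.09 top c [ 0.5018 -0.0427  0.0879] [ 0.503  -0.0428  0.0877] 34 [0.03  0.031 0.012]
short 95 ztop 0.0619 top c [ 0.4702 -0.1587  0.0589] [ 0.4683 -0.1579  0.0591] 30 [0.03  0.027 0.01 ]
blue [192. 147.] 1219 ((0.549536943435669, 0.25940412282943726), (0.06169752776622772, 0.21862861514091492), 81.89639282226562) z [-0.0001  0.004   0.0136]
blue [235. 148.] 1203 ((0.5458695292472839, 0.1268772929906845), (0.21635761857032776, 0.061050474643707275), 3.0627312660217285) z [-0.0002  0.0039  0.0133]
red [194. 111.] [0.6346 0.2481 0.0662] zmax 0.0705
red [232. 110.] [0.6327 0.1332 0.097 ] zmax 0.1011
red [138. 206.] [0.3481 0.4027 0.0663] zmax 0.0695
scene cam [1.392 0.542 0.885]
long 322 ztop 0.0877 top c [ 0.5035 -0.0411  0.0848] [ 0.5034 -0.0409  0.0848] 65 [0.031 0.031 0.01 ]
short 198 ztop 0.0586 top c [ 0.4705 -0.1572  0.0569] [ 0.4706 -0.1563  0.0555] 50 [0.034 0.034 0.012]
blue [261. 239.] 1169 ((0.5461838841438293, 0.1310531049966812), (0.22508010268211365, 0.06533824652433395), 2.9505605697631836) z [-0.0004  0.0029  0.0129]
blue [308. 255.] 1388 ((0.5488700270652771, 0.26227083802223206), (0.06512146443128586, 0.22615057229995728), 82.16509246826172) z [-0.0003  0.0031  0.0124]
red [385. 206.] [0.3486 0.4031 0.0648] zmax 0.0668
red [245. 235.] [0.6304 0.1351 0.0954] zmax 0.0975
red [290. 259.] [0.6328 0.2494 0.065 ] zmax 0.0673
```

View pics/crop0.png

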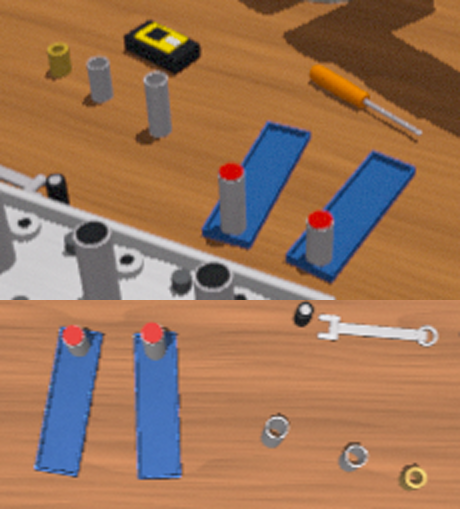

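The crop confirms it: the long tube (90 mm top) is at about (0.503,-0.042) and the short tube (60 mm top) at about (0.470,-0.158). The long-sample tray is the left one in the scene view. Before choosing the jaw angle for the short tube, I'll check how much room its neighbours leave.

```bash
python3 - <<'E'
import numpy as np
r=np.load('top0.npz');z=r['z_map'];K=r['camera_matrix'];T=r['pose']
v,u=np.mgrid[:384,:512]
P=np.stack([(u-K[0,2])/K[0,0]*z,(v-K[1,2])/K[1,1]*z,z],-1)@T[:3,:3].T+T[:3,3]
c=np.array([.470,-.158]);d=P[...,:2]-c;R=np.hypot(*np.moveaxis(d,-1,0));A=np.degrees(np.arctan2(d[...,1],d[...,0]))%360
m=(R>.03)&(R<.1)&(P[...,2]>.012)
for a in range(0,360,15):
    k=m&(A>=a)&(A<a+15)
    if k.sum()>1: print(a,k.sum(),R[k].min().round(3),P[...,2][k].max().round(3))
E
```

```text
240 41 0.078 0.047
255 25 0.079 0.044
```

Emit:
send_rows(targets=[[0.02,-0.036,0,0,0],[0.02,-0.036,0,0,0],[0.02,-0.036,0,0,0],[0.02,-0.036,0,0,0],[0.02,-0.036,0,0,0],[0.02,-0.036,0,0,0],[0.02,-0.036,0,0,0],[0.02,-0.036,0,0,0],[0.02,-0.036,0,0,0],[0.02,-0.036,0,0,0],[0.02,-0.036,0,0,0],[0.02,-0.036,0,0,0]])

```text
clock: 2.1
tcp_pos: [0.4269, 0.1104, 0.2316]
orientation: [0.0, 0.814, 0.581, 0.0]
wrist_force: [1.1, 0.1, 0.5]
finger_gap: 0.0854
```

Emit:
send_rows(targets=[[0.02,-0.036,0,0,0],[0.02,-0.036,0,0,0],[0.02,-0.036,0,0,0],[0.017,-0.036,-0.01,0,0],[0,-0.01,-0.02,0,0],[0,0,-0.02,0,0],[0,0,0,0,0],[0,0,0,0,0]])

```text
clock: 2.9
tcp_pos: [0.5029, -0.0418, 0.1815]
orientation: [-0.0, 0.814, 0.581, -0.0]
wrist_force: [-0.6, -0.0, 0.8]
finger_gap: 0.0853
```

```bash
cat > w.py <<'E'
from workcell import monitor, eyes
import cv2,numpy as np,sys
from scipy.spatial.transform import Rotation as Ro
def wrist(tag):
    s=monitor.get_state();r=eyes.read_camera('wrist');cv2.imwrite(f'pics/{tag}.png',r['img'][:,:,::-1])
    K=r['camera_matrix'];z=r['z_map'];v,u=np.mgrid[:384,:512]
    a,b=(u-K[0,2])/K[0,0],(v-K[1,2])/K[1,1];th=np.hypot(a,b);t=np.tan(th)/np.maximum(th,1e-9)
    ok=(z>0)&(th<1.45)
    C=np.stack([a*t*z,b*t*z,z],-1)
    T=r['T_tool_cam'];q=s['orientation'];W=np.array(Ro.from_quat([q[1],q[2],q[3],q[0]]).as_matrix())
    P=(C@T[:3,:3].T+T[:3,3])@W.T+np.array(s['tcp_pos']);P[~ok]=np.nan
    return r['img'],P,s
E
python3 - <<'E'
from w import *
img,P,s=wrist('w1')
X,Y,Z=np.moveaxis(P,-1,0)
m=(np.hypot(X-.503,Y+.042)<.04)&(Z>.07)&(Z<.105)
q=P[m];print(m.sum(),s['tcp_pos'])
top=q[q[:,2]>np.percentile(q[:,2],95)-.008];print(np.percentile(q[:,2],95),(top.min(0)/2+top.max(0)/2),np.ptp(top,axis=0),cv2.minEnclosingCircle(top[:,:2].astype(np.float32)))
E
```

```text
745 [ 0.5029335  -0.04183573  0.18145429]
0.09172033519613247 [ 0.49904997 -0.04225118  0.08830615] [0.03132966 0.03149485 0.00910776] ((0.49896544218063354, -0.04214266687631607), 0.015964919701218605)
```

View pics/w1.png

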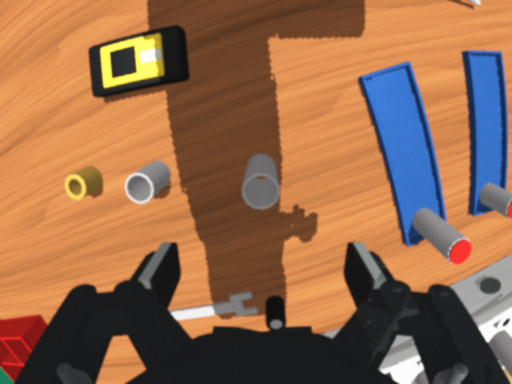

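The wrist view shows the long tube at (262,185), with the short tube at (148,182) and the brass bush at (82,183) to its left. It measures (0.499,-0.042), within 4 mm of the other cameras. Descending.

Emit:
send_rows(newtons=35, targets=[[-0.002,0,-0.03,0,0],[0,0,-0.03,0,0],[0,0,-0.03,0,0],[0,0,-0.025,0,0],[0,0,-0.02,0,0],[0,0,0,0,0],[0,0,0,0,255],[0,0,0,0,255],[0,0,0,0,255],[0,0,0,0,255],[0,0,0,0,255],[0,0,0,0,255]])

```text
clock: 4.15
tcp_pos: [0.5023, -0.0422, 0.0476]
orientation: [0.001, 0.814, 0.581, 0.001]
wrist_force: [-0.6, -0.1, 8.0]
finger_gap: 0.0311
```

Emit:
send_rows(targets=[[0,0,0,0,255],[0,0,0,0,255],[0,0,0,0,255],[0,0,0,0,255]])

```text
clock: 4.55
tcp_pos: [0.5023, -0.0421, 0.0476]
orientation: [0.001, 0.814, 0.581, 0.001]
wrist_force: [-0.3, -0.2, 6.2]
finger_gap: 0.0315
```

Emit:
send_rows(targets=[[0,0,0.02,0,255],[0,0,0.03,0,255],[0,0,0.01,0,255],[0,0.02,0,0,255],[0.003,0.03,0,0,255],[0.003,0.03,0,0,255],[0.003,0.03,0,0,255],[0.004,0.03,0,0,255],[0,0.02,0,0,255],[0,0.01,0,0,255],[0,0,0,0,255],[0,0,0,0,255]])

```text
clock: 5.75
tcp_pos: [0.514, 0.1275, 0.106]
orientation: [0.0, 0.814, 0.581, -0.0]
wrist_force: [0.0, -0.0, -1.4]
finger_gap: 0.0311
```

```bash
python3 - <<'E'
from w import *
img,P,s=wrist('w2')
print(s['tcp_pos'],s['wrist_force'])
r=eyes.read_camera('scene');cv2.imwrite('pics/s2.png',cv2.resize(r['img'][150:300,130:360,::-1],(690,450),interpolation=2))
for c in ['top','scene']:
    r=eyes.read_camera(c);z=r['z_map'];K=r['camera_matrix'];T=r['pose'];v,u=np.mgrid[:384,:512]
    Q=np.stack([(u-K[0,2])/K[0,0]*z,(v-K[1,2])/K[1,1]*z,z],-1)@T[:3,:3].T+T[:3,3]
    m=(np.hypot(Q[...,0]-.515,Q[...,1]-.128)<.03)&(Q[...,2]>.03)&(Q[...,2]<.085);q=Q[m];print(c,m.sum(),q.min(0) if m.any() else '')
X,Y,Z=np.moveaxis(P,-1,0)
hsv=cv2.cvtColor(img,cv2.COLOR_RGB2HSV)
b=((hsv[...,0]>100)&(hsv[...,0]<120)&(hsv[...,1]>120)&(Z<.03)).astype(np.uint8)
n,l,st,ce=cv2.connectedComponentsWithStats(b)
for i in range(1,n):
    if st[i,4]>300: print(ce[i],st[i,4],cv2.minAreaRect(P[l==i][:,:2].astype(np.float32)))
E
```

```text
[0.5140258  0.12750226 0.10598916] [ 0.037798   -0.04253127 -1.36623792]
top 0 
scene 111 [0.50894331 0.11294204 0.05433034]
[407.04081314 155.85848319] 12790 ((0.5463120341300964, 0.2609248757362366), (0.06421409547328949, 0.21770179271697998), 81.91390991210938)
[252.50399907 157.75043468] 8627 ((0.5079886317253113, 0.12818893790245056), (0.14809638261795044, 0.062381915748119354), 3.261145830154419)
```

View pics/s2.png

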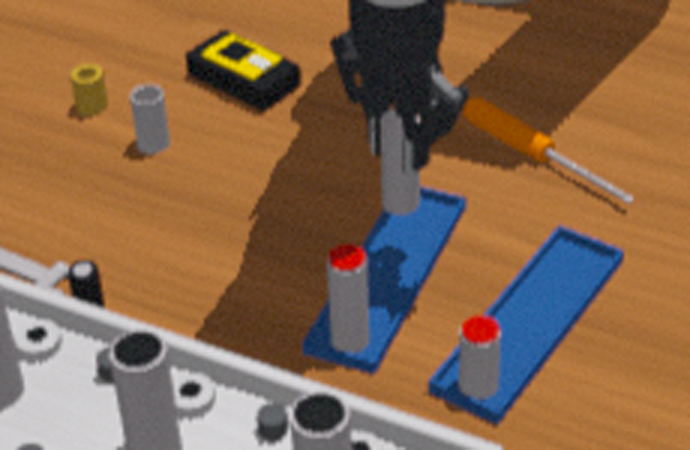

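View pics/w2.png

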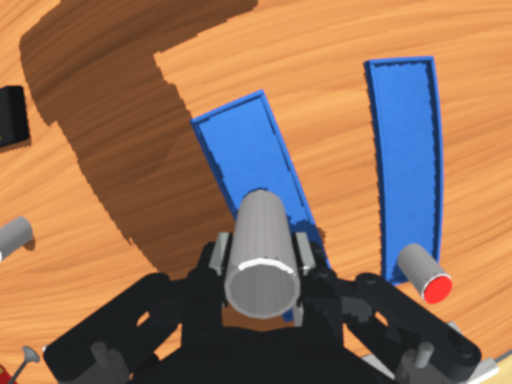

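The tube hangs vertical over the long-sample tray, on its centre line. Lowering.

Emit:
send_rows(targets=[[0,0.001,-0.02,0,255],[0,0,-0.02,0,255],[0,0,-0.01,0,255],[0,0,-0.003,0,255],[0,0,0,0,255],[0,0,0,0,255]])

```text
clock: 6.55
tcp_pos: [0.5149, 0.129, 0.0541]
orientation: [0.0, 0.814, 0.581, 0.001]
wrist_force: [0.1, 0.8, -1.0]
finger_gap: 0.0313
```

Emit:
send_rows(targets=[[0,0,-0.001,0,255],[0,0,0,0,255]])

```text
clock: 6.75
tcp_pos: [0.5147, 0.1291, 0.0529]
orientation: [0.0, 0.814, 0.581, 0.001]
wrist_force: [0.2, -0.2, -1.8]
finger_gap: 0.0311
```

Emit:
send_rows(targets=[[0,0,-0.001,0,255],[0,0,0,0,255]])

```text
clock: 6.95
tcp_pos: [0.5146, 0.1291, 0.0517]
orientation: [0.0, 0.814, 0.581, 0.0]
wrist_force: [0.1, 0.0, 0.7]
finger_gap: 0.0313
```

Emit:
send_rows(targets=[[0,0,-0.001,0,255],[0,0,0,0,255]])

```text
clock: 7.15
tcp_pos: [0.5148, 0.1291, 0.0516]
orientation: [0.0, 0.814, 0.581, 0.001]
wrist_force: [-1.8, -0.5, 8.3]
finger_gap: 0.0311
```

The force steps up, so the foot is on the floor. Releasing and rising.

Emit:
send_rows(targets=[[0,0,0,0,200],[0,0,0,0,120],[0,0,0,0,60],[0,0,0,0,0],[0,0,0,0,0],[0,0,0,0,0],[0,0,0.02,0,0],[0,0,0.03,0,0],[0,0,0.04,0,0],[0,0,0.04,0,0],[0,0,0,0,0]])

```text
clock: 8.25
tcp_pos: [0.5177, 0.1294, 0.1861]
orientation: [0.002, 0.814, 0.581, 0.004]
wrist_force: [-0.4, 0.2, 0.2]
finger_gap: 0.0856
```

```bash
python3 - <<'E'
from w import *
img,P,s=wrist('w3')
X,Y,Z=np.moveaxis(P,-1,0)
m=(np.hypot(X-.515,Y-.129)<.04)&(Z>.07)&(Z<.105)
q=P[m];top=q[q[:,2]>np.percentile(q[:,2],95)-.008];print(s['tcp_pos'],s['finger_gap'],np.percentile(q[:,2],95),cv2.minEnclosingCircle(top[:,:2].astype(np.float32)))
E
```

```text
[0.51771503 0.12942369 0.18610928] 0.08563060590927474 0.09570110369641352 ((0.5116639733314514, 0.12927845120429993), 0.016098078340291977)
```

View pics/w3.png

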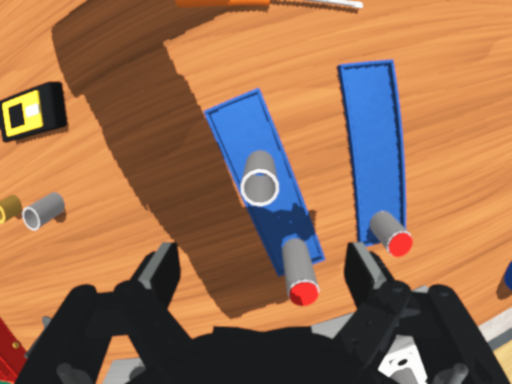

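The long tube stands on the tray floor, top at about 95 mm and on the centre line (pixel (260,186)). Next is the short tube, with the jaws turned away from the bush.

Emit:
send_rows(targets=[[0,-0.02,0,-8,0],[-0.005,-0.03,0,-8,0],[-0.005,-0.03,0,-8,0],[-0.005,-0.03,0,-8,0],[-0.005,-0.03,0,-8,0],[-0.005,-0.03,0,-8,0],[-0.005,-0.03,0,-8,0],[-0.005,-0.03,0,-8,0],[-0.005,-0.03,0,0,0],[-0.005,-0.02,-0.01,0,0],[0,-0.007,-0.02,0,0],[0,0,0,0,0]])

```text
clock: 9.5
tcp_pos: [0.4668, -0.1579, 0.1469]
orientation: [-0.002, 0.998, 0.061, -0.003]
wrist_force: [-0.5, 0.2, 0.3]
finger_gap: 0.0856
```

```bash
python3 - <<'E'
from w import *
img,P,s=wrist('w4')
X,Y,Z=np.moveaxis(P,-1,0)
m=(np.hypot(X-.470,Y+.158)<.04)&(Z>.045)&(Z<.075)
q=P[m];top=q[q[:,2]>np.percentile(q[:,2],95)-.008];print(s['tcp_pos'],s['orientation'],np.percentile(q[:,2],95),cv2.minEnclosingCircle(top[:,:2].astype(np.float32)))
E
```

```text
[ 0.46680414 -0.15791303  0.14688782] [-0.00160206  0.99814197  0.06085213 -0.00265588] 0.061810896438245264 ((0.4659961462020874, -0.15776950120925903), 0.016032492741942406)
```

View pics/w4.png

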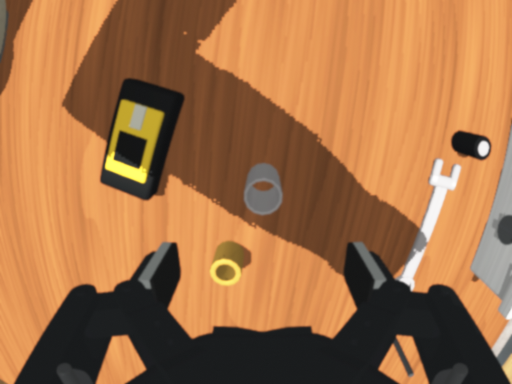

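The wrist view shows the short tube at (263,190). The bush at (228,265) is clear of both fingers' paths. I'll check the height after settling, since the arm was still moving.

Emit:
send_rows(targets=[[0.001,0,-0.03,0,0],[0,0,-0.03,0,0],[0,0,-0.02,0,0],[0,0,0,0,0],[0,0,0,0,0]])

```text
clock: 10.05
tcp_pos: [0.4704, -0.1573, 0.0708]
orientation: [-0.0, 0.998, 0.062, -0.0]
wrist_force: [-0.1, 0.3, -0.6]
finger_gap: 0.0853
```

Emit:
send_rows(targets=[[-0.001,-0.001,-0.025,0,0],[0,0,-0.022,0,0],[0,0,0,0,0],[0,0,0,0,255],[0,0,0,0,255],[0,0,0,0,255],[0,0,0,0,255],[0,0,0,0,255],[0,0,0,0,255],[0,0,0,0,255],[0,0,0,0,255],[0,0,0,0,255]])

```text
clock: 11.25
tcp_pos: [0.4701, -0.1594, 0.0246]
orientation: [0.001, 0.998, 0.062, 0.001]
wrist_force: [0.5, -1.0, 5.8]
finger_gap: 0.0319
```

Emit:
send_rows(targets=[[0,0,0,0,255],[0,0,0,0,255],[0,0,0.02,0,255],[0,0,0.03,0,255],[0,0,0.03,0,255],[0,0,0.03,0,255],[0,0,0.02,0,255],[0,0,0,0,255],[0,0,0,0,255]])

```text
clock: 12.15
tcp_pos: [0.4693, -0.159, 0.1533]
orientation: [0.0, 0.998, 0.062, 0.0]
wrist_force: [-0.1, -0.0, -2.3]
finger_gap: 0.0313
```

Emit:
send_rows(targets=[[0,0.02,0,0,255],[0.004,0.036,0,0,255],[0.004,0.036,0,0,255],[0.004,0.036,0,0,255],[0.004,0.036,0,0,255],[0.004,0.036,0,0,255],[0.004,0.036,0,0,255],[0.004,0.036,0,0,255],[0.004,0.036,0,0,255],[0.004,0.036,0,0,255],[0.004,0.036,0,0,255],[0.004,0.02,0,0,255]])

```text
clock: 13.35
tcp_pos: [0.5119, 0.2433, 0.151]
orientation: [0.0, 0.998, 0.063, -0.002]
wrist_force: [0.3, 0.3, -1.9]
finger_gap: 0.0316
```

Emit:
send_rows(targets=[[0.006,0.02,0,0,255],[0,0.004,-0.02,0,255],[0,0,-0.03,0,255],[0,0,-0.02,0,255],[0,0,0,0,255],[0,0,0,0,255]])

```text
clock: 13.95
tcp_pos: [0.5181, 0.2646, 0.082]
orientation: [0.0, 0.998, 0.062, -0.002]
wrist_force: [0.0, 0.4, -1.6]
finger_gap: 0.0321
```

```bash
python3 - <<'E'
from w import *
img,P,s=wrist('w5');print(s['tcp_pos'])
r=eyes.read_camera('scene');cv2.imwrite('pics/s5.png',cv2.resize(r['img'][150:300,130:360,::-1],(690,450),interpolation=2))
E
```

```text
[0.51810938 0.264623   0.08198887]
```

View pics/s5.png

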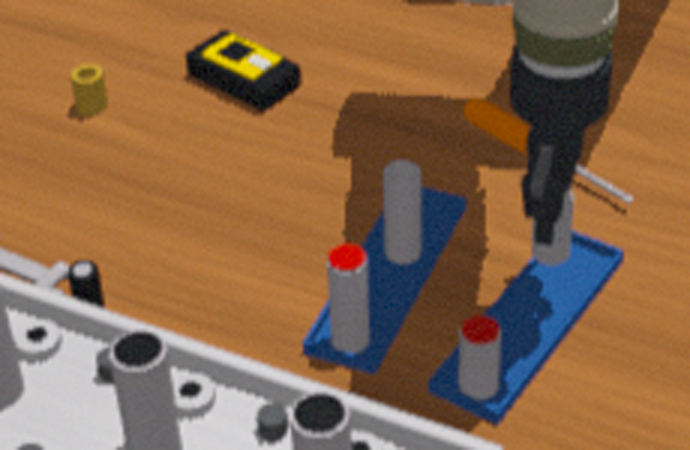

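View pics/w5.png

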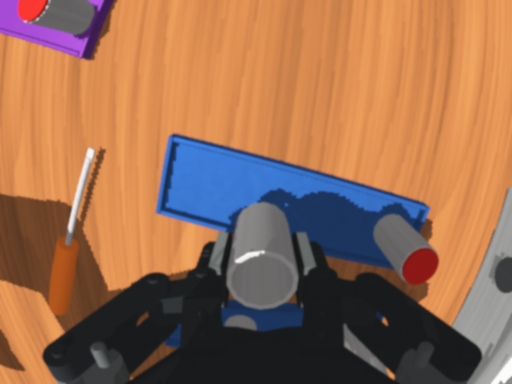

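The short tube hangs upright over the short-sample blue tray, and the long one stands in its own. Lowering.

Emit:
send_rows(targets=[[0,0,-0.02,0,255],[0,0,-0.02,0,255],[0,0,-0.009,0,255],[0,0,-0.002,0,255],[0,0,0,0,255],[0,0,0,0,255]])

```text
clock: 14.65
tcp_pos: [0.5201, 0.2653, 0.0335]
orientation: [-0.0, 0.998, 0.062, 0.001]
wrist_force: [0.4, 0.3, -0.4]
finger_gap: 0.0315
```

Emit:
send_rows(targets=[[0,0,-0.001,0,255],[0,0,0,0,255]])

```text
clock: 14.85
tcp_pos: [0.5196, 0.2652, 0.0319]
orientation: [-0.0, 0.998, 0.062, 0.001]
wrist_force: [0.8, -0.2, -1.3]
finger_gap: 0.032
```

Emit:
send_rows(targets=[[0,0,-0.001,0,255],[0,0,0,0,255]])

```text
clock: 15.05
tcp_pos: [0.5192, 0.265, 0.0303]
orientation: [-0.0, 0.998, 0.062, 0.0]
wrist_force: [1.2, -0.2, -2.0]
finger_gap: 0.0317
```

Emit:
send_rows(targets=[[0,0,-0.001,0,255],[0,0,0,0,255]])

```text
clock: 15.25
tcp_pos: [0.5191, 0.265, 0.0291]
orientation: [0.0, 0.998, 0.062, -0.0]
wrist_force: [-0.3, -0.4, -1.1]
finger_gap: 0.0315
```

Emit:
send_rows(targets=[[0,0,-0.001,0,255],[0,0,0,0,255]])

```text
clock: 15.45
tcp_pos: [0.5193, 0.2651, 0.0287]
orientation: [-0.0, 0.998, 0.062, 0.0]
wrist_force: [-1.5, 1.1, 1.6]
finger_gap: 0.0316
```

Contact: the force has turned positive at the expected height. Releasing, rising and backing off.

Emit:
send_rows(targets=[[0,0,0,0,200],[0,0,0,0,120],[0,0,0,0,60],[0,0,0,0,0],[0,0,0,0,0],[0,0,0,0,0],[0,0,0.02,0,0],[0,0,0.04,0,0],[0,0,0.04,0,0],[0,0,0.04,0,0],[0,0,0.03,0,0],[0,0,0,0,0]])

```text
clock: 16.65
tcp_pos: [0.5219, 0.266, 0.2037]
orientation: [-0.001, 0.998, 0.062, 0.004]
wrist_force: [0.8, 0.3, -0.1]
finger_gap: 0.0853
```

Emit:
send_rows(targets=[[-0.02,0.03,0.02,0,0],[-0.03,0.04,0,0,0],[-0.03,0.04,0,0,0],[-0.03,0.04,0,0,0],[-0.02,0.03,0,0,0],[0,0,0,0,0],[0,0,0,0,0],[0,0,0,0,0]])

```text
clock: 17.45
tcp_pos: [0.3896, 0.4442, 0.2176]
orientation: [0.001, 0.998, 0.062, -0.0]
wrist_force: [-0.3, -0.2, -1.0]
finger_gap: 0.0857
```

```bash
python3 - <<'E'
from w import *
s=monitor.get_state();print(s['clock'],s['tcp_pos'],s['finger_gap'],s['wrist_force'])
def frame(c,a,off):
    return c
rows={'long':((.517,.128),3.0,.094),'short':((.519,.265),-8.1,.064)}
for c in ['top','scene']:
    r=eyes.read_camera(c);z=r['z_map'];K=r['camera_matrix'];T=r['pose'];v,u=np.mgrid[:384,:512]
    P=np.stack([(u-K[0,2])/K[0,0]*z,(v-K[1,2])/K[1,1]*z,z],-1)@T[:3,:3].T+T[:3,3]
    cv2.imwrite(f'pics/{c}6.png',cv2.resize((r['img'][150:300,130:360] if c=='scene' else r['img'][95:195,160:380])[:,:,::-1],None,fx=3,fy=3,interpolation=2))
    for n,(o,a,h) in rows.items():
        m=(np.hypot(P[...,0]-o[0],P[...,1]-o[1])<.045)&(P[...,2]>.02)&(P[...,2]<.12);q=P[m]
        zt=np.percentile(q[:,2],97);t=q[q[:,2]>zt-.008];ctr=(t.min(0)+t.max(0))[:2]/2
        a=np.radians(a);d=ctr-o;print(c,n,m.sum(),'ztop',zt.round(4),'ctr',ctr.round(4),'row xy',(d@[np.cos(a),np.sin(a)]).round(4),(d@[-np.sin(a),np.cos(a)]).round(4))
E
```

```text
17.45 [0.38955091 0.44422207 0.21763738] 0.08566819017065627 [-0.26101772 -0.18517516 -1.02681174]
top long 110 ztop 0.0962 ctr [0.5148 0.1275] row xy -0.0022 -0.0004
top short 92 ztop 0.065 ctr [0.5207 0.2662] row xy 0.0015 0.0014
scene long 325 ztop 0.0921 ctr [0.5159 0.1304] row xy -0.001 0.0024
scene short 244 ztop 0.0626 ctr [0.5216 0.2671] row xy 0.0023 0.0024
```

View pics/scene6.png

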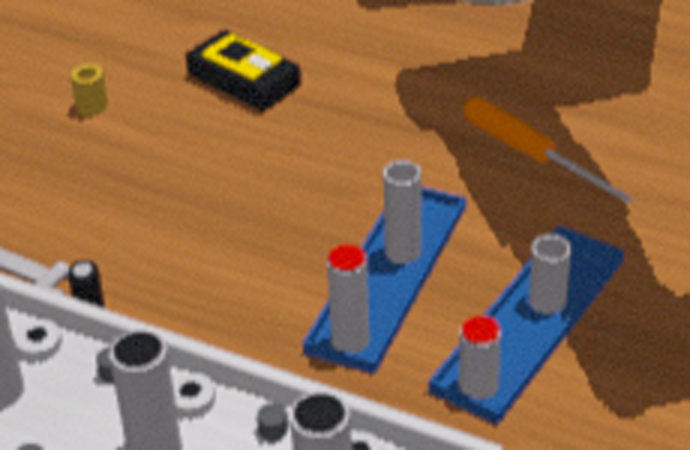

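View pics/top6.png

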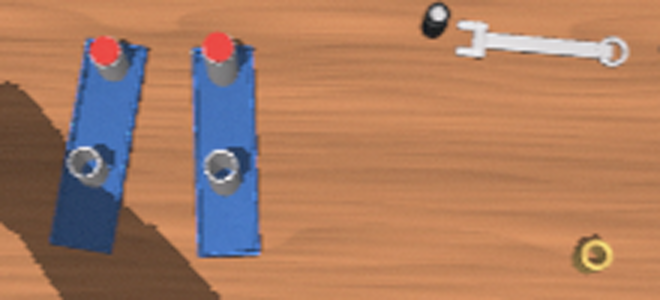

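Both crops show the tubes upright on the floors of the right trays: long at (402,215) and short at (550,275) in the scene crop, on the centre lines in the top crop. The gripper is empty and clear of everything.

```bash
python3 -c "
from workcell import ticket;print(ticket.hand_in())"
```

```text
the job is handed in; nothing more can be done
None
```

Both steel tubes are in their trays and the job is handed in, at about 17.5 s of the 56 s allowed. The long tube stands in the blue tray with the 90 mm sample, and the short tube in the blue tray with the 60 mm sample. I left the brass bush and the purple tray alone.

In the last top and scene camera checks, both tubes were upright, released and standing on the tray floors. Their tops measured 92–96 mm (long) and 63–65 mm (short), against 94 and 64 mm expected. Their centres were within about 2.5 mm of the row points, both along and across the row, and the gripper was open and well clear.

No check failed. The only disagreement was between cameras, up to about 4 mm along x, which is well inside the tolerances. The highest wrist force I saw was about 8 N, and the hand-in reports no verdict.

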